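# Pack the signal depot transit tote, heavy parts lowest

### The job

Pack the open grey tote for the road, heaviest parts lowest: lay both iron castings flat on the floor of its large bay, side by side, then every black plastic cover flat on top of the castings, then every white nylon card guide flat on top of the covers. Stand the tin canister upright on the floor of the small bay, turned so that the lug near its foot faces the notch in the tote's wall. Leave everything released and at rest, and do not push the green glass lens away from its place.

Things in the scene. Friction and masses are not known exactly. Their poses are not given: they have to be found in the camera images.
- tote: Open grey tote, fixed, turned a little. Outer 192 (x) by 276 (y), 75 mm high; floor and walls 6 mm thick. Inside x -90 to 90, y -132 to 132; a divider along x at y 34.5, 5 mm thick, its top 46 mm above the bench, parts the large bay (y -132 to 32) from the small bay (y 37 to 132). Origin: centre of the underside, on the bench; floor surface at z 6; z up.
- mark (a point): The mark: centre of the notch, 20 mm wide and 24 mm deep, in the rim of the tote's -x wall at the middle of the small bay (tote frame -93, 84.5, 55 mm); white paint beside it. The canister's lug must face this point.
- casting_a: Iron hinge-bracket casting, I-section bar with flat top, 150 x 46 x 34 mm high, about 0.75 kg (0.6 to 0.9). Origin: centre of the underside; x along its length, y across its width, z up; a half turn about z looks the same. Flanges of 46 mm width at the top and bottom 10 mm; grip across them.
- casting_b: Second iron casting, the same as casting_a.
- cover_a: Black plastic terminal cover, block-shaped with rounded edges and flat top, 130 x 54 x 22 mm high, about 0.11 kg. Origin: centre of the underside; x along its length, y across its width, z up; a half turn about z looks the same. Long enough to lie across both castings.
- cover_b: Second plastic cover, the same as cover_a; one of the two is absent in some starts.
- guide_a: White nylon card guide, straight U-channel with the groove up, 140 x 26 x 12 mm high, 30 g. Origin: centre of the underside; x along its length, y across its width, z up; a half turn about z looks the same.
- guide_b: Second card guide, the same as guide_a; one of the two is absent in some starts.
- canister: Round tin screw-top canister, 72 mm high, about 0.6 kg: body 62 mm in diameter, its top (does not unscrew) 65 mm from 52 mm height up. A square lug, 14 mm wide, 3 to 21 mm above the foot, sticks out at +x to 48 mm from the axis. Origin: centre of the underside, x towards the lug, z up. Grip it across any diameter above the lug.
- lens: Green glass signal lens, domed disc 110 mm in diameter, 23 mm high, lying on the bench to the left of the tote; not part of the job, leave it in place. Origin: centre of the underside.
Things that resemble listed ones, but are neither listed nor needed, are in the scene too. What is shaped like the casting_b but red or turquoise is not meant.

How it is judged:
By the outcome, as a careful person would: the job done as asked, in the order asked, and still so for the second after the job is handed in, with the robot touching nothing.
Of cover_a, cover_b only 1 to 2 are there at a start; the rules pass over those that are not, and their reading is None.
Of guide_a, guide_b only 1 to 2 are there at a start; the rules pass over those that are not, and their reading is None.
At some moment in a run one of casting_a, casting_b, canister may be knocked a few centimetres aside while the robot is not near it.
It also fails if it takes over 210 s, if anything falls off the work surface, if the arm or the gripper's body presses on something with over 40 N, if the wrist force passes 120 N, or if a joint passes its speed limit or range.

### The arm

A 7-joint arm with a two-finger parallel gripper is mounted at the origin on the work surface. World frame = base frame: x ahead of the robot, y to its left, z up, the work surface at z = 0. Lengths are in m, angles in rad, forces in N, time in s.
With the tool pointing down it reaches from about 0.4 to 0.85 m from the base axis. Payload 6.9 kg.
Tool frame: the origin (TCP) lies on the centre line of the jaws, within the pads' length; the fingertips stand 8 mm ahead of it and the grasp point (between the pads) lies 11 mm behind it; z points along the fingers, y is the line along which they close (so a half turn about z gives the same grasp; the last joint's range is limited). The gripper opens to 85 mm and grips with 20 to 120 N. Pads are 22 mm wide; open, the fingers measure 114 mm over their backs; the gripper's body (76 mm by 85 mm) begins 54 mm behind the grasp point. The pads swing forward as they close: fully open they stand 13 mm farther back than shut.
Start: joints at [-1.171, 0.507, -0.238, 1.5, 0.126, 1.149, -0.155], TCP at [0.182, 0.598, 0.239] pointing down, gripper open.
Joint ranges: [-3.08, 3.08], [-0.24, 2.05], [-1.43, 1.35], [0, 2.5], [-1.52, 4.66], [0.17, 1.96], [-2.89, 2.89]. Speed limits (rad/s): [2.39, 2.39, 3.14, 3.14, 3.14, 3.14, 3.14].

### API

Orientations are given as a unit quaternion [w, x, y, z].
In Python, from bench import arm, optics, nets gives the robot as it stands.
- The arm moves only by the tool play_rows, never from a script. Its argument "deltas" is a list of rows, each a list of 4 numbers: the shift along the tool's x, y, z in mm, then the turn about the tool's z in degrees. In form: [[dx, dy, dz, roll], ...]. A call has 1 to 8 rows; each row shifts and turns the commanded pose from where the row before left it, along the tool's axes as they then stand; what a row does not reach is not made up. A row lasts 1/8 s, in which the tool goes at most 62.5 mm and 10.7 degrees, less where a joint would pass 70% of its speed; a pose out of reach is approached as far as the arm can. A call with a gripper value outside its range is refused whole. "gripper" is the opening, from 0 (shut) to 1 (fully open), set as the call begins (left out, the last holds). The fingers move at their own pace and stop on an object; "squeeze" is the grip in N (left out, the last holds). Time passes only in rows, so rows that do not move let the fingers close. It gives the time, the measured TCP pose, the force, the opening and the grip force at its end, in the units of the state.
- arm.sense(): the state, without advancing time (a new reading comes with each control period).
- optics.grab_frame(name): name is "side" or "top" or "wrist"; returns the picture (400x640x3 uint8, red, green, blue); there is no depth.
- optics.camera_params(name): a dict with "fx", "fy", "cx", "cy" (pixels), "xyz" and "rotation" of the camera in the world; the wrist camera has in their place "hand_eye" (4x4, takes a point from camera to tool coordinates, whose origin is the TCP and whose axes are the flange's). Camera axes: x right, y down, z forward; pixel columns grow to the right and rows downward; lengths in m; the calibration is good to about 2 mm. The wrist camera is an equidistant fisheye: a pixel r from the principal point sees the ray r / f radians off the axis. A picture is of the moment at which its call begins: read the wrist's pose just before it. camera_params takes no time and is no camera call.
- arm.job_done(): hands the job in; it is judged then, once.
Trained networks look in the newest picture that a camera, given by its name, has taken for a name from the list of things; names that differ only in an ending like _2 or _b are one class to them, and where a whole thing is asked for, a point or a joint stands for the part that bears it (a point fixed in the world has none). Each returns a list of dicts, best first, with "score" (0 to 1); they miss things now and then, are a little off and sometimes report something else, mostly with a low value. They report only what shows in the picture. A call takes as long as a camera call. They do not tell look-alikes from the thing itself.
- nets.cut_out(camera, query): "pixels" (400x640 bool, what is visible of it) and "position" ([column, row] in pixels, amid what is visible of it).
- nets.pinpoint(camera, query): "position" ([column, row] in pixels: a listed point, or the origin of a listed thing).
The state is a dict: "t": time; "joint_positions": joint angles; "joint_vel": joint speeds; "joint_torque": joint torques, N m; "tcp_pos": TCP position; "tool_rot": TCP orientation; "force": force on the tool from outside, world axes, zero at the start; "wrist_torque": the same for the moment, N m; "grip_width": finger opening in m; "grip_force": force on a finger pad.
Only numpy, scipy, OpenCV 4.12 (cv2) and the standard library are available. Lean on these libraries where they do the work, as an engineer would, in place of code of your own. Each camera call takes 0.05 s, during which the arm holds its last target. There are 200 camera calls.

## Working session

There is one attempt and no reset: what is moved stays moved. The work goes in short steps, Python scripts to look and compute and a tool call to move; the robot and the scene stay as the last step left them, time stands still between calls to the robot, and variables do not carry over. Pictures are saved under pics/ and viewed, at most 14 in all, crops included, and the job is handed in when it is done.

Besides the shell and the picture viewer there is one more tool, called after "Request:" as a command line: name --pt "numbers of a row" for each row, then --argument value for the rest. play_rows: Moves the arm, as the interface text tells. Its arguments: {"type":"object","properties":{"deltas":{"type":"array"},"gripper":{"type":"number"},"squeeze":{"type":"number"}},"required":["deltas"]}

```bash
ls; mkdir -p pics
python3 - <<'E'
from bench import arm, optics, nets
import cv2
s=arm.sense(); print({k:s[k] for k in('t','tcp_pos','tool_rot','grip_width','force')})
for c in('top','side'):
    im=optics.grab_frame(c); cv2.imwrite(f'pics/{c}0.png',im[...,::-1]); p=optics.camera_params(c); print(c,p)
    for q in('tote','casting_a','cover_a','guide_a','canister','lens','mark'):
        try:
            print(q,[(d['score'].__round__(2),[round(float(v)) for v in d['position']]) for d in nets.pinpoint(c,q)])
        except Exception as e: print(q,e)
print(optics.camera_params('wrist'))
E
```

```text
pics
{'t': 0.0, 'tcp_pos': array([0.1815146 , 0.59756058, 0.23845167]), 'tool_rot': array([-1.16742337e-04,  1.46873788e-01,  9.89154870e-01, -8.48718819e-04]), 'grip_width': 0.08523303758431885, 'force': array([-0.16046834,  0.22816338, -0.48905704])}
top {'fx': 383.8227382945425, 'fy': 383.8227382945425, 'cx': 329.1315987153115, 'cy': 194.09280035572863, 'xyz': array([ 0.37776999, -0.02003653,  1.1378885 ]), 'rotation': array([ 0.03306329, -0.69990928,  0.71293223, -0.0275943 ])}
tote [(0.62, [274, 176])]
casting_a [(0.86, [392, 138]), (0.75, [440, 269]), (0.63, [440, 120]), (0.56, [474, 186])]
cover_a [(0.85, [393, 197]), (0.57, [354, 198])]
guide_a [(0.93, [352, 139])]
canister [(0.83, [440, 197])]
lens [(0.71, [182, 201])]
mark [(0.96, [251, 211])]
side {'fx': 447.5239490470395, 'fy': 447.5239490470395, 'cx': 324.9099537420464, 'cy': 200.26853419683837, 'xyz': array([-0.15056606, -0.89507052,  1.01205105]), 'rotation': array([-0.39774223,  0.86412799, -0.28141805,  0.1260469 ])}
tote [(0.9, [311, 190])]
casting_a [(0.74, [402, 227]), (0.68, [449, 250]), (0.63, [422, 304]), (0.63, [327, 321])]
cover_a [(0.88, [331, 233]), (0.83, [357, 255])]
guide_a [(0.61, [378, 209])]
canister [(0.71, [384, 287]), (0.6, [401, 228])]
lens [(0.73, [253, 159])]
mark [(0.75, [277, 177])]
{'fx': 309.70691628693146, 'fy': 309.70691628693146, 'cx': 317.3039541609142, 'cy': 196.92464093695685, 'hand_eye': array([[-2.89867294e-04, -9.59812660e-01, -2.80641360e-01,
         7.10777610e-02],
       [ 9.99999943e-01, -2.30001930e-04, -2.46252062e-04,
        -7.55308994e-04],
       [ 1.71807793e-04, -2.80641415e-01,  9.59812673e-01,
        -1.35619862e-01],
       [ 0.00000000e+00,  0.00000000e+00,  0.00000000e+00,
         1.00000000e+00]])}
```

View pics/top0.png

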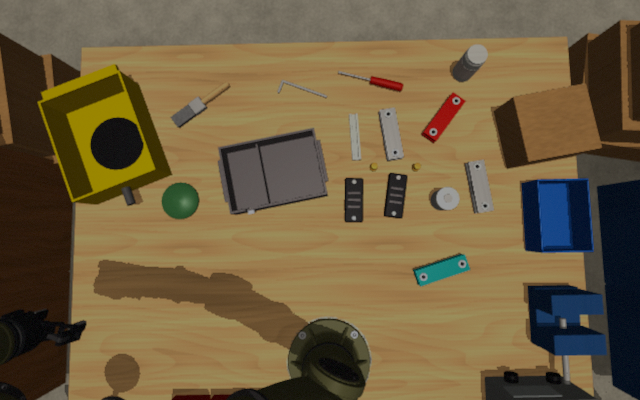

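View pics/side0.png

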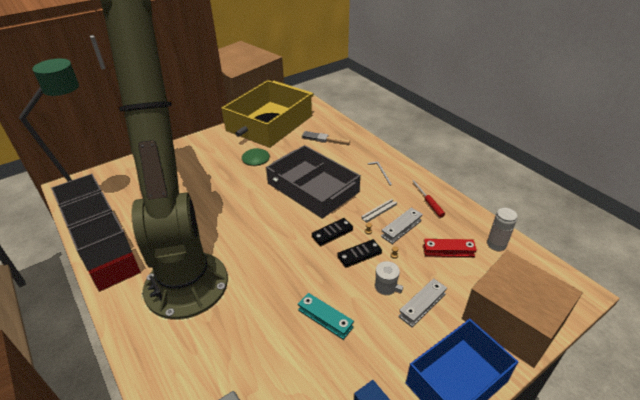

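The top view shows:
- tote at (274,172), with its notch and white paint at (251,211)
- lens at (181,201)
- two black covers at (354,200) and (395,195)
- one white guide at (355,137)
- canister with lug at (446,199)
- casting candidates: grey (391,134), grey (479,186), red (443,117) and turquoise (441,269). The two grey ones fit, because red and turquoise are ruled out.
- a tall bottle at (470,63), which is not the canister

I'll measure these and confirm them in an enlarged crop.

```bash
cat > h.py <<'E'
from bench import arm, optics, nets
import numpy as np, cv2
from scipy.spatial.transform import Rotation as R
def rot(q): return R.from_quat([q[1],q[2],q[3],q[0]])
def rays(cam,uv,pose=None):
    p=optics.camera_params(cam); uv=np.atleast_2d(np.asarray(uv,float))
    a=(uv-[p['cx'],p['cy']])/p['fx']
    if cam!='wrist':
        return p['xyz'], rot(p['rotation']).apply(np.c_[a,np.ones(len(a))])
    r=np.linalg.norm(a,axis=1); k=np.where(r>1e-9,np.sin(r)/np.maximum(r,1e-9),1)
    d=np.c_[a*k[:,None],np.cos(r)]; H=p['hand_eye']; T=rot(pose['tool_rot'])
    return T.apply(H[:3,3])+pose['tcp_pos'], T.apply(d@H[:3,:3].T)
def onplane(cam,uv,z,pose=None):
    o,d=rays(cam,uv,pose); return (o+d*((z-o[2])/d[:,2])[:,None])[:,:2]
def tri(uvt,uvs):
    A=[];b=[]
    for c,uv in(('top',uvt),('side',uvs)):
        o,d=rays(c,uv); d=d[0]/np.linalg.norm(d[0]); P=np.eye(3)-np.outer(d,d); A.append(P); b.append(P@o)
    return np.linalg.solve(sum(A),sum(b))
def rect(cam,mask,z,pose=None):
    c=max(cv2.findContours(mask.astype(np.uint8),cv2.RETR_EXTERNAL,cv2.CHAIN_APPROX_NONE)[0],key=len)[:,0]
    (x,y),(w,h),a=cv2.minAreaRect((onplane(cam,c,z,pose)*1000).astype(np.float32))
    if w<h: w,h,a=h,w,a+90
    return np.array([x,y]),(w,h),(a+90)%180-90   # mm, long-axis yaw deg
def go(x,y,z,yaw):
    """target TCP mm; yaw = world angle of closing line, deg. prints roll then shift in turned tool axes"""
    s=arm.sense(); T=rot(s['tool_rot']); Y=T.apply([0,1,0]); cur=np.degrees(np.arctan2(Y[1],Y[0]))
    d=(yaw-cur+90)%180-90; roll=-d   # tool z down
    T2=T*R.from_euler('z',roll,degrees=True)
    v=T2.inv().apply(np.array([x,y,z])-1000*s['tcp_pos'])
    print('roll %.1f then d %.1f %.1f %.1f  (j7 %.2f, t %.1f, tilt %.2f)'%(roll,*v,s['joint_positions'][6],s['t'],np.degrees(np.arccos(-T.apply([0,0,1])[2]))))
E
python3 - <<'E'
from h import *
im=optics.grab_frame('top')
cv2.imwrite('pics/crop1.png',cv2.resize(im[90:290,210:520,::-1],None,fx=2.5,fy=2.5,interpolation=cv2.INTER_CUBIC))
for q,z in(('casting_a',.034),('cover_a',.022),('guide_a',.012),('canister',.072),('lens',.01),('tote',.075)):
    for d in nets.cut_out('top',q):
        c,wh,a=rect('top',d['pixels'],z); m=d['pixels']
        print(q,round(d['score'],2),np.round(d['position']),c.round(),np.round(wh),round(a,1),im[m].mean(0).round())
E
```

```text
casting_a 0.84 [441. 120.] [ 691. -351.] [159.  48.] -37.6 [143.  36.  29.]
casting_a 0.71 [393. 136.] [ 642. -196.] [155.  52.] 7.6 [135. 131. 124.]
casting_a 0.57 [441. 268.] [ 252. -326.] [156.  53.] -72.8 [ 42. 121. 114.]
casting_a 0.56 [477. 188.] [ 487. -446.] [151.  61.] 7.5 [125. 120. 113.]
cover_a 0.9 [355. 200.] [456. -84.] [129.  53.] -1.2 [54. 50. 46.]
cover_a 0.66 [396. 197.] [ 465. -206.] [128.  56.] -8.8 [51. 47. 44.]
guide_a 0.9 [354. 141.] [643. -92.] [138.  26.] 3.3 [149. 147. 136.]
canister 0.93 [446. 198.] [ 447. -333.] [81. 62.] -72.7 [131. 128. 123.]
lens 0.62 [180. 199.] [463. 427.] [107. 104.] 0.6 [51. 86. 49.]
```

View pics/crop1.png

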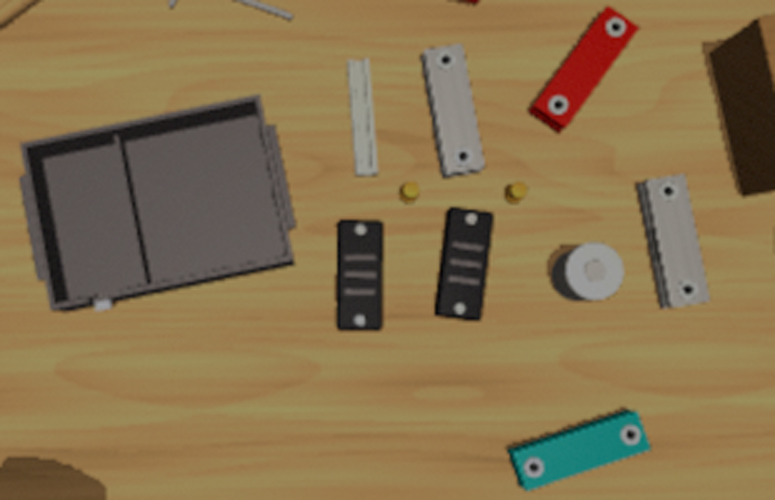

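The crop confirms it: grey castings at crop (452,110) and (673,240), canister at (593,271), two covers, one guide. The red and turquoise bars are decoys. Next is the tote pose from its rim corners, then the first move, to above casting 1.

Run:
```python
from h import *
c=np.array([[22,143],[260,96],[293,265],[53,309]])/2.5+[210,90]
w=onplane('top',c,.075)*1000
print(w.round(), w.mean(0), [np.linalg.norm(w[i]-w[i-1]).round() for i in range(4)])
print([np.degrees(np.arctan2(*(w[i]-w[j])[::-1])).round(1) for i,j in((0,1),(3,2),(1,2),(0,3))])
m=nets.pinpoint('top','mark')[0]['position']; print('mark',onplane('top',m,.055)*1000)
go(640,-196,190,97.6)
```

```text
[[608. 296.]
 [656.  27.]
 [464.  -7.]
 [420. 260.]] [536.97275047 143.76538988] [np.float64(191.0), np.float64(273.0), np.float64(195.0), np.float64(271.0)]
[np.float64(100.2), np.float64(99.3), np.float64(10.0), np.float64(10.8)]
mark [[626.52293494 -77.40851235]]
roll -24.5 then d -349.3 -847.6 49.3  (j7 -0.15, t 1.2, tilt 0.00)
```

Request:
play_rows --pt "0 0 0 -8" --pt "0 0 0 -8" --pt "0 0 0 -8.5" --pt "-17.5 -42.4 0 0" --pt "-17.5 -42.4 0 0" --pt "-17.5 -42.4 0 0" --pt "-17.5 -42.4 0 0" --pt "-17.5 -42.4 0 0" --gripper 1 --squeeze 80

```text
t: 2.2
tcp_pos: [0.2971, 0.3982, 0.2395]
tool_rot: [0.0, -0.066, 0.998, 0.0]
force: [0.1, -0.2, 0.4]
grip_width: 0.0855
grip_force: 0.0
```

Request:
play_rows --pt "-17.5 -42.4 0 0" --pt "-17.5 -42.4 0 0" --pt "-17.5 -42.4 0 0" --pt "-17.5 -42.4 0 0" --pt "-17.5 -42.4 0 0" --pt "-17.5 -42.4 0 0" --pt "-17.5 -42.4 0 0" --pt "-17.5 -42.4 0 0"

```text
t: 3.2
tcp_pos: [0.4808, 0.0805, 0.2396]
tool_rot: [0.0, -0.066, 0.998, 0.0]
force: [1.2, -1.1, -0.6]
grip_width: 0.0853
grip_force: 0.0
```

Request:
play_rows --pt "-17.5 -42.4 5 0" --pt "-17.5 -42.4 5 0" --pt "-17.5 -42.4 5 0" --pt "-17.5 -42.4 5 0" --pt "-17.5 -42.4 5 0" --pt "-17.5 -42.4 5 0" --pt "-17.5 -42.4 5 0" --pt "0 0 0 0"

```text
t: 4.2
tcp_pos: [0.6408, -0.2008, 0.2028]
tool_rot: [-0.001, -0.064, 0.998, -0.001]
force: [0.9, 0.8, 0.1]
grip_width: 0.0855
grip_force: 0.0
```

```bash
cat >> h.py <<'E'
def look(q,z,near=None,save=None,top=None):
    """wrist measurement: top-face rect of thing q on plane z (m)"""
    s=arm.sense(); im=optics.grab_frame('wrist')
    if save: cv2.imwrite('pics/'+save,im[...,::-1])
    for d in nets.cut_out('wrist',q):
        c,wh,a=rect('wrist',d['pixels'],z,s)
        print(q,round(d['score'],2),np.round(d['position']),c.round(1),np.round(wh,1),round(a,1),im[d['pixels']].mean(0).round())
E
python3 - <<'E'
from h import *
look('casting_a',.034,save='w1.png')
go(640,-196,200,97.6)
E
```

```text
casting_a 0.91 [321. 183.] [ 649.8 -197. ] [151.1  47. ] 8.6 [146. 145. 139.]
casting_a 0.73 [125.  50.] [ 506.4 -436.8] [119.4  66.6] 7.3 [147. 146. 141.]
casting_a 0.73 [186. 202.] [ 692.5 -350. ] [161.8  48.2] -38.0 [176.  69.  65.]
roll -0.0 then d 0.6 0.2 3.7  (j7 1.91, t 4.3, tilt 0.07)
```

View pics/w1.png

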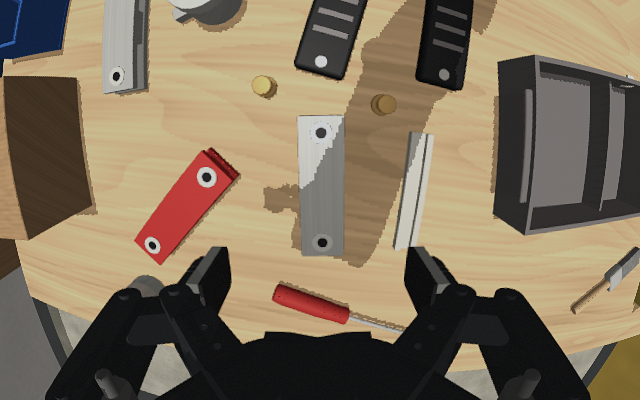

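The casting is under the gripper at (322,185), 151 x 47 mm on the z = 34 mm plane, which matches the given size.

Run:
```python
from h import *
go(648,-197,16,98.6)
```

```text
roll -1.0 then d -7.3 -2.2 187.7  (j7 1.91, t 4.3, tilt 0.07)
```

Request:
play_rows --pt "-3.5 -1 35 -0.5" --pt "-3.8 -1.2 40 -0.5" --pt "0 0 40 0" --pt "0 0 40 0" --pt "0 0 22 0" --pt "0 0 10 0" --pt "0 0 0 0"

```text
t: 5.18
tcp_pos: [0.6484, -0.1964, 0.0175]
tool_rot: [-0.0, -0.076, 0.997, 0.0]
force: [0.4, 0.9, -0.2]
grip_width: 0.0857
grip_force: 0.0
```

Request:
play_rows --pt "0 0 0 0" --pt "0 0 0 0" --pt "0 0 0 0" --pt "0 0 0 0" --pt "0 0 0 0" --pt "0 0 0 0" --gripper 0 --squeeze 80

```text
t: 5.92
tcp_pos: [0.649, -0.1972, 0.0188]
tool_rot: [0.001, -0.075, 0.997, -0.0]
force: [-2.3, 1.0, 5.8]
grip_width: 0.0442
grip_force: 82.8
```

Request:
play_rows --pt "0 0 -20 0" --pt "0 0 -40 0" --pt "0 0 -40 0" --pt "0 0 -40 0" --pt "0 0 -40 0" --pt "0 0 0 0"

```text
t: 6.68
tcp_pos: [0.6499, -0.1979, 0.2016]
tool_rot: [0.003, -0.075, 0.997, -0.001]
force: [-0.2, 0.9, -6.0]
grip_width: 0.044
grip_force: 83.7
```

```bash
cat >> h.py <<'E'
C=np.array([537.,144.]); A=10.
def tote(x,y):
    return C+R.from_euler('z',A,degrees=True).apply([x,y,0])[:2]
E
python3 - <<'E'
from h import *
s=arm.sense(); print(s['force'],s['grip_width'],s['tcp_pos'])
p=tote(0,-87); print(p); go(*p,200,100)
m=[251,211]; print('mark',onplane('top',m,.055)*1000, tote(-93,84.5))
E
```

```text
[-0.20183387  0.91486118 -6.04121633] 0.04398528960119213 [ 0.64985769 -0.19786706  0.20157428]
[552.10739146  58.32172549]
roll -1.4 then d 51.8 269.3 0.4  (j7 1.92, t 6.7, tilt 0.40)
mark [[427.19840045 209.14240279]] [430.73960796 211.06697461]
```

Request:
play_rows --pt "7 38 0 -0.7" --pt "7.5 39 0 -0.7" --pt "7.5 39 0 0" --pt "7.5 39 0 0" --pt "7.5 38 0 0" --pt "7.5 38 0 0" --pt "7.5 38 0 0" --pt "0 0 0 0"

```text
t: 7.68
tcp_pos: [0.5492, 0.0632, 0.1959]
tool_rot: [-0.002, -0.09, 0.996, 0.001]
force: [0.1, 0.4, -5.9]
grip_width: 0.0446
grip_force: 83.9
```

Run:
```python
from h import *
s=arm.sense(); print(s['tcp_pos'],s['tool_rot'],s['t']); np.save('s2.npy',np.r_[s['tcp_pos'],s['tool_rot']])
im=optics.grab_frame('wrist'); cv2.imwrite('pics/w2.png',im[...,::-1])
for n in('mark','tote'): print(n,[(round(d['score'],2),d['position']) for d in nets.pinpoint('wrist',n)])
```

```text
[0.54917942 0.06315633 0.19591629] [-0.00178373 -0.0903072   0.99591175  0.00109871] 7.675
mark []
tote [(0.66, [393.4, 178.7])]
```

View pics/w2.png

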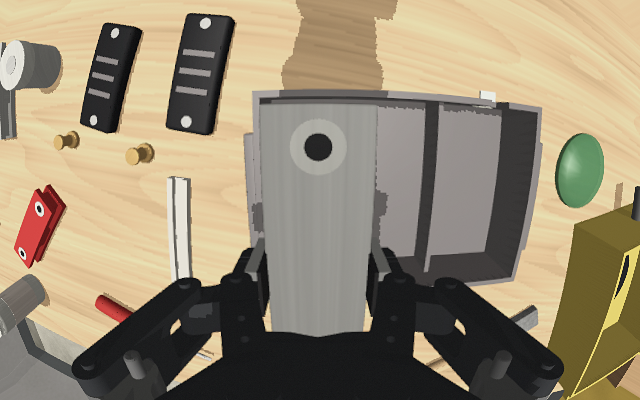

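The casting is held and centred at (318,200). Visible rim corners are (252,91), (541,107) and (515,283), and the divider top runs from (437,101) to (427,272).

Run:
```python
from h import *
v=np.load('s2.npy'); s=dict(tcp_pos=v[:3],tool_rot=v[3:])
w=onplane('wrist',[[252,91],[541,107],[515,283]],.075,s)*1000
t=np.array([[-96,-138],[-96,138],[96,138]])
print(w.round(1)); print(np.linalg.norm(w[0]-w[1]),np.linalg.norm(w[2]-w[1]))
M=w.mean(0);N=t.mean(0); a=w-M;b=t-N
th=np.arctan2((b[:,0]*a[:,1]-b[:,1]*a[:,0]).sum(),(a*b).sum()); c=M-R.from_euler('z',th).apply([*N,0])[:2]
print('yaw',np.degrees(th),'c',c)
d=onplane('wrist',[[437,101],[427,272]],.046,s)*1000; 
print('div',[R.from_euler('z',-th).apply([*(p-c),0]).round(1) for p in d])
```

```text
[[472.4  -6.2]
 [421.5 264.5]
 [613.  305.2]]
275.49712436275877 195.72920412348438
yaw 10.808317998410091 c [542.3778004  148.63917732]
div [array([-92.2,  29.3,   0. ]), array([89.8, 35. ,  0. ])]
```

```bash
sed -i 's/^C=.*/C=np.array([541.,147.5]); A=10.6/' h.py
python3 - <<'E'
from h import *
p=tote(0,-87); print(p); go(*p,27,100.6)
E
```

```text
[557.0037675   61.98462462]
roll -0.6 then d -6.8 3.0 169.3  (j7 1.52, t 7.8, tilt 0.12)
```

Request:
play_rows --pt "-3 1 20 -0.6" --pt "-4 2 30 0" --pt "0 0 35 0" --pt "0 0 35 0" --pt "0 0 25 0" --pt "0 0 10 0" --pt "0 0 5 0" --pt "0 0 0 0"

```text
t: 8.82
tcp_pos: [0.5585, 0.0626, 0.0383]
tool_rot: [0.001, -0.092, 0.996, -0.0]
force: [0.6, -0.4, -6.5]
grip_width: 0.0442
grip_force: 84.1
```

Run:
```python
from h import *
s=arm.sense(); print(s['force']); p=tote(0,-87); go(*p,25,100.6)
```

```text
[ 0.59374066 -0.4039376  -6.4642945 ]
roll -0.0 then d 1.6 -0.3 13.3  (j7 1.48, t 8.8, tilt 0.07)
```

Request:
play_rows --pt "1 0 6 0" --pt "0 0 4 0" --pt "0 0 2 0" --pt "0 0 0 0" --pt "0 0 0 0"

```text
t: 9.45
tcp_pos: [0.5596, 0.0624, 0.036]
tool_rot: [0.005, -0.091, 0.996, -0.001]
force: [-28.8, 0.2, 93.6]
grip_width: 0.0443
grip_force: 121.5
```

Request:
play_rows --pt "0 0 -12 0" --pt "0 0 -20 0" --pt "0 0 -30 0" --pt "0 0 -30 0" --pt "0 0 -10 0" --pt "0 0 0 0" --pt "0 0 0 0"

```text
t: 10.32
tcp_pos: [0.5563, 0.0629, 0.126]
tool_rot: [-0.001, -0.092, 0.996, -0.0]
force: [0.6, -0.3, -6.7]
grip_width: 0.0446
grip_force: 84.0
```

Run:
```python
from h import *
s=arm.sense(); print(s['tcp_pos'],s['tool_rot'],s['force'],s['wrist_torque'])
a=optics.grab_frame('wrist')[:,120:520]
cam=optics.grab_frame('side')[100:250,220:420]
b=cv2.resize(cam,(533,400),interpolation=cv2.INTER_CUBIC)
cv2.imwrite('pics/w3.png',cv2.resize(np.hstack([a,b]),(800,343))[...,::-1])
```

```text
[0.55631274 0.06287209 0.1259999 ] [-1.05721814e-03 -9.24512962e-02  9.95716645e-01 -5.63898923e-05] [ 0.56423174 -0.26131936 -6.65980426] [ 0.00716669 -0.00225812  0.01194297]
```

View pics/w3.png

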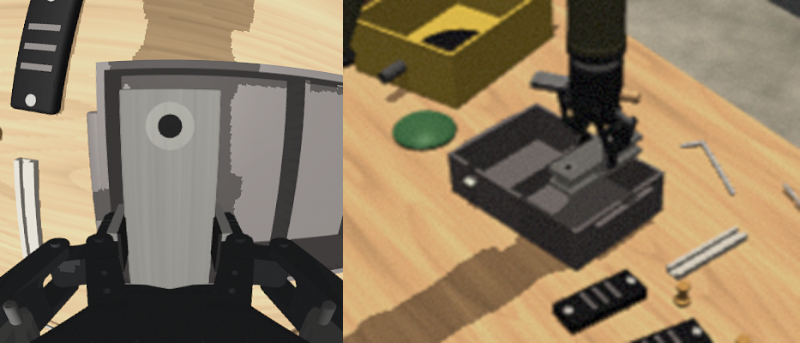

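Run:
```python
from h import *
s=arm.sense()
for z in (.131,.141,.151,.161):
    w=onplane('wrist',[[260,105],[378,105],[250,325],[374,325]],z,s)*1000
    l=rot(s['tool_rot']).inv().apply(np.c_[w,[z*1000]*4]-1000*s['tcp_pos']).round(1)
    print(z,l[:,:2].tolist(),np.linalg.norm(w[0]-w[1]).round(1))
w=onplane('wrist',[[120+97/.8575,63/.8575]],.075,s)*1000; print('corner',w,tote(-96,-138))
s=np.load('s2.npy')
```

```text
0.131 [[73.5, -24.9], [73.6, 24.8], [-39.5, -37.6], [-39.1, 29.9]] 49.7
0.141 [[73.4, -23.1], [73.4, 22.8], [-31.0, -34.8], [-30.6, 27.5]] 45.9
0.151 [[73.2, -21.3], [73.3, 20.8], [-22.5, -31.9], [-22.2, 25.2]] 42.1
0.161 [[73.1, -19.4], [73.1, 18.9], [-14.0, -29.1], [-13.7, 22.8]] 38.3
corner [[472.66242635  -5.44737926]] [472.02349287  -5.80440784]
```

Run:
```python
from h import *
p=optics.camera_params('wrist');H=p['hand_eye']
for n,px in(('knuckle outer',[120+45/.8575,243/.8575]),('link outer low',[120+90/.8575,240/.8575]),('finger outer',[120+103/.8575,225/.8575])):
    a=(np.array(px)-[p['cx'],p['cy']])/p['fx'];r=np.hypot(*a);d=H[:3,:3]@np.r_[a/r*np.sin(r),np.cos(r)]
    for x in(11,0,-10):
        k=(x-H[0,3])/d[0]; print(n,(H[:3,3]+k*d).round(3) if 0 else (H[:3,3]*1000+(x-H[0,3]*1000)/d[0]*d).round(1))
```

```text
knuckle outer [ 11.  -55.2 -44.4]
knuckle outer [  0.  -65.1 -27.8]
knuckle outer [-10.  -74.1 -12.7]
link outer low [ 11.  -35.4 -39.2]
link outer low [  0.  -41.6 -21.7]
link outer low [-10.  -47.3  -5.8]
finger outer [ 11.  -32.7 -25. ]
finger outer [  0.  -38.5  -4.9]
finger outer [-10.  -43.7  13.4]
```

The gripper's knuckle caught the -y rim: half-width about 57 mm, some 40 mm above the TCP. I'll set the casting down farther from that wall, then slide it over with the shut fingers.

Run:
```python
from h import *
p=tote(0,-70); print(p); go(*p,38,100.6)
```

```text
[553.87659454  78.69452556]
roll 0.0 then d -0.6 15.9 88.0  (j7 1.51, t 10.4, tilt 0.13)
```

Request:
play_rows --pt "-0.5 8 0 0" --pt "0 8 0 0" --pt "0 0 30 0" --pt "0 0 30 0" --pt "0 0 20 0" --pt "0 0 6 0" --pt "0 0 0 0"

```text
t: 11.3
tcp_pos: [0.5547, 0.0794, 0.0413]
tool_rot: [-0.0, -0.093, 0.996, 0.0]
force: [-0.2, 1.5, -5.0]
grip_width: 0.0442
grip_force: 83.8
```

Request:
play_rows --pt "0 0 4 0" --pt "0 0 4 0" --pt "0 0 0 0"

```text
t: 11.68
tcp_pos: [0.5545, 0.0788, 0.0333]
tool_rot: [-0.0, -0.092, 0.996, -0.0]
force: [-0.0, -0.4, -6.2]
grip_width: 0.044
grip_force: 83.9
```

Free this time.

Request:
play_rows --pt "0 0 3 0" --pt "0 0 2 0" --pt "0 0 1 0" --pt "0 0 0 0"

```text
t: 12.18
tcp_pos: [0.5546, 0.0789, 0.0272]
tool_rot: [-0.0, -0.092, 0.996, -0.0]
force: [0.0, -0.1, -6.7]
grip_width: 0.0446
grip_force: 83.9
```

Request:
play_rows --pt "0 0 1 0" --pt "0 0 0 0"

```text
t: 12.42
tcp_pos: [0.5546, 0.0788, 0.0262]
tool_rot: [-0.0, -0.092, 0.996, -0.0]
force: [-0.4, 0.6, -6.3]
grip_width: 0.0446
grip_force: 83.9
```

Request:
play_rows --pt "0 0 1 0" --pt "0 0 0.7 0" --pt "0 0 0 0"

```text
t: 12.8
tcp_pos: [0.5546, 0.0789, 0.0248]
tool_rot: [0.0, -0.092, 0.996, -0.0]
force: [-1.6, -1.5, -1.4]
grip_width: 0.0444
grip_force: 84.3
```

Request:
play_rows --pt "0 0 0 0" --pt "0 0 0 0" --pt "0 0 0 0" --gripper 0.65

```text
t: 13.18
tcp_pos: [0.555, 0.0789, 0.0248]
tool_rot: [0.0, -0.092, 0.996, 0.0]
force: [-0.3, 0.7, -0.2]
grip_width: 0.0555
grip_force: 0.0
```

Request:
play_rows --pt "0 0 -20 0" --pt "0 0 -35 0" --pt "0 0 -30 0" --pt "0 0 0 0" --pt "0 0 0 0" --gripper 0.65

```text
t: 13.8
tcp_pos: [0.5544, 0.0787, 0.1092]
tool_rot: [-0.0, -0.092, 0.996, -0.0]
force: [-0.1, 1.0, -0.3]
grip_width: 0.0553
grip_force: 0.0
```

Request:
play_rows --pt "0 20 0 0" --pt "0 22 0 0" --pt "0 0 0 0" --pt "0 0 0 0" --pt "0 0 30 0" --pt "0 0 30 0" --pt "0 0 20 0" --pt "0 0 0 0" --gripper 0 --squeeze 20

```text
t: 14.8
tcp_pos: [0.5459, 0.119, 0.0281]
tool_rot: [-0.002, -0.092, 0.996, -0.001]
force: [-0.5, -0.3, 0.2]
grip_width: -0.0001
grip_force: 0.0
```

Request:
play_rows --pt "0 -5 0 0" --pt "0 -5 0 0" --pt "0 -5 0 0" --pt "0 -5 0 0" --pt "0 -4 0 0" --pt "0 0 0 0"

```text
t: 15.55
tcp_pos: [0.5519, 0.0965, 0.0301]
tool_rot: [0.001, -0.092, 0.996, 0.0]
force: [0.4, 3.7, 3.6]
grip_width: 0.0003
grip_force: 1.7
```

Request:
play_rows --pt "0 6 0 0" --pt "0 4 0 0" --pt "0 0 -30 0" --pt "0 0 -40 0" --pt "0 0 -40 0" --pt "0 0 -40 0" --pt "0 -20 -20 0" --pt "0 0 0 0"

```text
t: 16.55
tcp_pos: [0.554, 0.0851, 0.2008]
tool_rot: [0.001, -0.091, 0.996, -0.001]
force: [-0.3, 0.7, -0.6]
grip_width: -0.0
grip_force: 0.0
```

```bash
cat >> h.py <<'E'
def intote(c,yaw): print('   tote frame',R.from_euler('z',-A,degrees=True).apply([*(c-C),0])[:2].round(1),round(yaw-A,1))
E
python3 - <<'E'
from h import *
s=arm.sense(); im=optics.grab_frame('wrist')
for d in nets.cut_out('wrist','casting_a'):
    m=d['pixels'].astype(np.uint8)
    for z in (.034,.04):
        c,wh,a=rect('wrist',d['pixels'],z,s); print(np.round(d['position']),z,c.round(1),np.round(wh,1),round(a,1)); intote(c,a)
optics.grab_frame('top')
for d in nets.cut_out('top','casting_a'):
    c,wh,a=rect('top',d['pixels'],.034); print('top',np.round(d['position']),c.round(1),np.round(wh,1),round(a,1))
go(487,-446,200,97.5)
E
```

```text
[ 33. 216.] 0.034 [ 689.1 -336.2] [190.6  65.8] -38.5
   tote frame [  56.6 -502.7] -49.1
[ 33. 216.] 0.04 [ 685.  -328.1] [186.8  64.5] -38.5
   tote frame [  54.1 -494. ] -49.1
[291. 170.] 0.034 [561.2  59.7] [153.2  47.7] 10.4
   tote frame [  3.7 -90. ] -0.2
[291. 170.] 0.04 [559.7  59.9] [150.1  46.8] 10.4
   tote frame [  2.2 -89.5] -0.2
[  6. 110.] 0.034 [ 520.  -391.2] [75.6 40. ] 4.4
   tote frame [-119.7 -525.6] -6.2
[  6. 110.] 0.04 [ 519.3 -382. ] [74.1 39.2] 4.4
   tote frame [-118.8 -516.5] -6.2
[24. 61.] 0.034 [ 448.1 -350.7] [155.5  73.6] -88.8
   tote frame [-183.  -472.6] -99.4
[24. 61.] 0.04 [ 448.8 -342.4] [152.4  72.1] -88.8
   tote frame [-180.7 -464.5] -99.4
top [479. 187.] [ 487.5 -444.5] [146.9  58.6] 8.4
top [446. 120.] [ 691.4 -350.9] [162.9  50.8] -37.8
top [441. 269.] [ 252.4 -326.6] [152.8  51.4] -72.4
top [313. 169.] [539.   39.7] [110.9  20.5] 13.1
roll 3.2 then d 134.3 -520.3 -1.6  (j7 1.48, t 16.8, tilt 0.14)
```

Casting A lies at tote (2,-89.5), aligned. Now casting B.

Request:
play_rows --pt "0 0 0 3.2" --pt "11.2 -43.4 0 0" --pt "11.2 -43.4 0 0" --pt "11.2 -43.4 0 0" --pt "11.2 -43.4 0 0" --pt "11.2 -43.4 0 0" --pt "11.2 -43.4 0 0" --pt "11.2 -43.4 0 0" --gripper 1 --squeeze 80

```text
t: 17.75
tcp_pos: [0.5142, -0.225, 0.1984]
tool_rot: [-0.001, -0.065, 0.998, 0.001]
force: [0.9, -0.2, -0.2]
grip_width: 0.0852
grip_force: 0.0
```

Request:
play_rows --pt "11.2 -43.4 0 0" --pt "11.2 -43.4 0 0" --pt "11.2 -43.4 0 0" --pt "11.2 -43.4 0 0" --pt "11.2 -43.4 0 0" --pt "0 0 0 0" --pt "0 0 0 0"

```text
t: 18.62
tcp_pos: [0.4874, -0.4456, 0.1982]
tool_rot: [-0.0, -0.065, 0.998, 0.001]
force: [0.5, 0.4, 0.6]
grip_width: 0.0852
grip_force: 0.0
```

Run:
```python
from h import *
look('casting_a',.034)
go(487,-446,17,97.5)
```

```text
casting_a 0.87 [315. 180.] [ 489.9 -449.3] [149.3  46.1] 7.9 [178. 177. 172.]
casting_a 0.85 [389. 317.] [ 655.5 -338. ] [84.1 67.3] -35.9 [154.  60.  57.]
casting_a 0.64 [449.   6.] [ 277.9 -325.4] [159.7  15.5] -71.8 [ 52. 110. 103.]
roll 0.0 then d 1.0 -1.1 182.0  (j7 2.37, t 18.7, tilt 0.10)
```

Request:
play_rows --pt "-1 -3.5 35 -0.4" --pt "0 0 40 0" --pt "0 0 40 0" --pt "0 0 40 0" --pt "0 0 20 0" --pt "0 0 6 0" --pt "0 0 0 0" --pt "0 0 0 0"

```text
t: 19.73
tcp_pos: [0.4893, -0.4507, 0.0199]
tool_rot: [0.001, -0.068, 0.998, -0.001]
force: [-0.2, -0.1, 0.2]
grip_width: 0.0855
grip_force: 0.0
```

Request:
play_rows --pt "0 0 0 0" --pt "0 0 0 0" --pt "0 0 0 0" --pt "0 0 0 0" --pt "0 0 0 0" --pt "0 0 0 0" --gripper 0

```text
t: 20.48
tcp_pos: [0.4887, -0.4501, 0.0195]
tool_rot: [0.0, -0.068, 0.998, 0.0]
force: [-0.6, 2.0, 5.8]
grip_width: 0.0443
grip_force: 82.8
```

Request:
play_rows --pt "0 0 -20 0" --pt "0 0 -40 0" --pt "0 0 -40 0" --pt "0 0 -40 0" --pt "0 0 -40 0" --pt "0 0 0 0"

```text
t: 21.22
tcp_pos: [0.4893, -0.4513, 0.2007]
tool_rot: [0.002, -0.068, 0.998, -0.002]
force: [0.3, -0.0, -8.4]
grip_width: 0.0442
grip_force: 84.6
```

Run:
```python
from h import *
s=arm.sense(); print(s['grip_width'])
go(*tote(0,-14),200,100.6)
```

```text
0.04420425848424533
roll -2.8 then d -161.0 565.1 -0.9  (j7 2.38, t 21.2, tilt 0.27)
```

Request:
play_rows --pt "0 0 0 -2.8" --pt "-12.4 43.5 0 0" --pt "-12.4 43.5 0 0" --pt "-12.4 43.5 0 0" --pt "-12.4 43.5 0 0" --pt "-12.4 43.5 0 0" --pt "-12.4 43.5 0 0" --pt "-12.4 43.5 0 0"

```text
t: 22.22
tcp_pos: [0.516, -0.1333, 0.1958]
tool_rot: [-0.002, -0.092, 0.996, 0.001]
force: [0.2, -0.4, -8.1]
grip_width: 0.0441
grip_force: 84.8
```

Request:
play_rows --pt "-12.4 43.5 0 0" --pt "-12.4 43.5 0 0" --pt "-12.4 43.5 0 0" --pt "-12.4 43.5 0 0" --pt "-12.4 43.5 0 0" --pt "-12.4 43.5 0 0" --pt "0 0 0 0" --pt "0 0 0 0"

```text
t: 23.22
tcp_pos: [0.5414, 0.1344, 0.1961]
tool_rot: [-0.002, -0.093, 0.996, -0.001]
force: [0.0, -0.5, -9.0]
grip_width: 0.0445
grip_force: 85.2
```

Run:
```python
from h import *
go(*tote(0,-14),40,100.6)
```

```text
roll 0.0 then d -2.7 -0.9 156.1  (j7 1.39, t 23.2, tilt 0.26)
```

Request:
play_rows --pt "-2.5 -1 30 0" --pt "0 0 40 0" --pt "0 0 40 0" --pt "0 0 35 0" --pt "0 0 11 0" --pt "0 0 0 0" --pt "0 0 0 0"

```text
t: 24.1
tcp_pos: [0.5465, 0.1345, 0.0439]
tool_rot: [0.001, -0.092, 0.996, 0.0]
force: [0.3, 0.2, -8.1]
grip_width: 0.0442
grip_force: 85.2
```

Request:
play_rows --pt "0 0 6 0" --pt "0 0 4 0" --pt "0 0 2 0" --pt "0 0 0 0"

```text
t: 24.6
tcp_pos: [0.5453, 0.1346, 0.0304]
tool_rot: [-0.0, -0.092, 0.996, -0.0]
force: [-0.5, -0.3, -7.6]
grip_width: 0.0443
grip_force: 85.3
```

Request:
play_rows --pt "0 0 2.5 0" --pt "0 0 1.2 0" --pt "0 0 1 0" --pt "0 0 0 0"

```text
t: 25.1
tcp_pos: [0.5454, 0.1345, 0.0258]
tool_rot: [-0.0, -0.092, 0.996, -0.0]
force: [0.2, 0.1, -8.5]
grip_width: 0.0442
grip_force: 85.3
```

Request:
play_rows --pt "0 0 0 0" --pt "0 0 0 0" --pt "0 0 0 0" --gripper 0.65

```text
t: 25.48
tcp_pos: [0.546, 0.1347, 0.0265]
tool_rot: [0.001, -0.092, 0.996, 0.0]
force: [-0.1, 0.1, 0.4]
grip_width: 0.0554
grip_force: 0.0
```

Request:
play_rows --pt "0 0 -20 0" --pt "0 0 -40 0" --pt "0 0 -40 0" --pt "0 0 -40 0" --pt "0 0 -40 0" --pt "0 0 0 0" --pt "0 0 0 0"

```text
t: 26.35
tcp_pos: [0.5452, 0.1344, 0.2057]
tool_rot: [-0.0, -0.092, 0.996, -0.0]
force: [0.6, -0.8, 0.3]
grip_width: 0.0555
grip_force: 0.0
```

```bash
cat >> h.py <<'E'
def lookt(q,z):
    s=arm.sense(); optics.grab_frame('wrist')
    for d in nets.cut_out('wrist',q):
        c,wh,a=rect('wrist',d['pixels'],z,s)
        if np.linalg.norm(c-C)<200: print(q,round(d['score'],2),np.round(d['position']),np.round(wh,1)); intote(c,a)
E
python3 - <<'E'
from h import *
lookt('casting_a',.04); go(456,-84,200,88.8)
E
```

```text
casting_a 0.84 [246. 174.] [149.1  51.8]
   tote frame [  1.5 -87. ] -0.0
casting_a 0.67 [318. 176.] [149.9  46.7]
   tote frame [  3.1 -14.6] 0.2
roll 11.8 then d 84.2 -220.2 5.0  (j7 1.39, t 26.4, tilt 0.12)
```

Both castings lie flat and parallel at tote (2,-89) and (3,-15). Now cover 1.

Request:
play_rows --pt "0 0 0 6" --pt "0 0 0 5.8" --pt "14 -36.7 0 0" --pt "14 -36.7 0 0" --pt "14 -36.7 0 0" --pt "14 -36.7 0 0" --pt "14 -36.7 0 0" --pt "14 -36.7 0 0" --gripper 1

```text
t: 27.45
tcp_pos: [0.4558, -0.0849, 0.2049]
tool_rot: [-0.001, 0.01, 1.0, 0.0]
force: [-0.4, 0.6, -0.6]
grip_width: 0.0856
grip_force: 0.0
```

Run:
```python
from h import *
look('cover_a',.022)
go(456,-84,14,88.8)
```

```text
cover_a 0.78 [320. 175.] [457.6 -82.4] [130.6  55.5] -1.6 [49. 47. 45.]
roll -0.3 then d -2.0 4.4 190.9  (j7 1.66, t 27.6, tilt 0.20)
```

Request:
play_rows --pt "-1 3 35 0" --pt "0 2.5 40 0" --pt "0 0 40 0" --pt "0 0 40 0" --pt "0 0 25 0" --pt "0 0 11 0" --pt "0 0 0 0" --pt "0 0 0 0"

```text
t: 28.55
tcp_pos: [0.4583, -0.0783, 0.0155]
tool_rot: [0.0, 0.01, 1.0, -0.0]
force: [-0.9, 0.7, 0.2]
grip_width: 0.0853
grip_force: 0.0
```

Request:
play_rows --pt "0 0 0 0" --pt "0 0 0 0" --pt "0 0 0 0" --pt "0 0 0 0" --pt "0 0 0 0" --gripper 0 --squeeze 40

```text
t: 29.18
tcp_pos: [0.4585, -0.0786, 0.0158]
tool_rot: [0.001, 0.011, 1.0, -0.0]
force: [-1.3, 0.5, 7.1]
grip_width: 0.0528
grip_force: 41.2
```

Request:
play_rows --pt "0 0 -20 0" --pt "0 0 -40 0" --pt "0 0 -40 0" --pt "0 0 -40 0" --pt "0 0 -40 0" --pt "0 0 0 -10" --pt "0 0 0 -10" --pt "0 0 0 -10"

```text
t: 30.18
tcp_pos: [0.4577, -0.0784, 0.1953]
tool_rot: [0.0, -0.252, 0.968, -0.0]
force: [-0.0, 0.2, -0.3]
grip_width: 0.0527
grip_force: 43.4
```

Request:
play_rows --pt "0 0 0 -10" --pt "0 0 0 -10" --pt "0 0 0 -10" --pt "0 0 0 -10" --pt "0 0 0 -10" --pt "0 0 0 -10" --pt "0 0 0 -10" --pt "0 0 0 0"

```text
t: 31.18
tcp_pos: [0.4565, -0.0779, 0.1926]
tool_rot: [0.002, 0.741, -0.671, -0.004]
force: [0.3, -0.1, -0.9]
grip_width: 0.0527
grip_force: 43.4
```

Run:
```python
from h import *
s=arm.sense(); print(s['grip_width'])
go(*tote(41,-52),180,10.6)
```

```text
0.05265847836230019
roll -4.9 then d -154.0 -165.7 12.0  (j7 2.87, t 31.2, tilt 0.48)
```

j7 is close to its limit, so I'll turn the other way; a half turn gives the same grasp.

Request:
play_rows --pt "0 0 0 10" --pt "0 0 0 10" --pt "0 0 0 10" --pt "0 0 0 10" --pt "0 0 0 10" --pt "0 0 0 10" --pt "0 0 0 10" --pt "0 0 0 10"

```text
t: 32.17
tcp_pos: [0.4566, -0.0784, 0.193]
tool_rot: [-0.004, -0.131, 0.991, -0.0]
force: [0.6, -0.2, -0.4]
grip_width: 0.0529
grip_force: 43.4
```

Request:
play_rows --pt "0 0 0 10" --pt "0 0 0 10" --pt "0 0 0 10" --pt "0 0 0 10" --pt "0 0 0 10" --pt "0 0 0 10" --pt "0 0 0 10" --pt "0 0 0 10"

```text
t: 33.17
tcp_pos: [0.4568, -0.0784, 0.1935]
tool_rot: [-0.002, 0.537, 0.844, -0.002]
force: [0.4, -0.4, -0.5]
grip_width: 0.0526
grip_force: 43.4
```

Run:
```python
from h import *
s=arm.sense(); print(s['grip_width'],s['joint_positions'].round(2))
go(*tote(41,-52),180,10.6)
```

```text
0.05261944206592697 [ 0.27  0.31 -0.21  1.97  0.08  0.87  0.46]
roll 14.5 then d 154.6 165.4 12.5  (j7 0.46, t 33.2, tilt 0.34)
```

Request:
play_rows --pt "0 0 0 7" --pt "0 0 0 7.5" --pt "25.8 27.6 0 0" --pt "25.8 27.6 0 0" --pt "25.8 27.6 0 0" --pt "25.8 27.6 0 0" --pt "25.8 27.6 0 0" --pt "25.8 27.6 0 0"

```text
t: 34.17
tcp_pos: [0.5899, 0.1069, 0.1924]
tool_rot: [-0.002, 0.636, 0.772, -0.002]
force: [1.1, -0.0, -0.8]
grip_width: 0.053
grip_force: 43.4
```

Run:
```python
from h import *
s=arm.sense(); print(s['joint_positions'].round(2))
go(*tote(41,-52),70,10.6)
```

```text
[-0.11  0.51 -0.17  1.63  0.1   1.01 -0.12]
roll 0.4 then d -3.0 1.1 122.4  (j7 -0.12, t 34.2, tilt 0.34)
```

Request:
play_rows --pt "-3 1 30 0.4" --pt "0 0 40 0" --pt "0 0 35 0" --pt "0 0 15 0" --pt "0 0 5 0" --pt "0 0 0 0"

```text
t: 34.92
tcp_pos: [0.5901, 0.1037, 0.0674]
tool_rot: [-0.002, 0.637, 0.771, -0.002]
force: [-0.1, -0.2, -0.6]
grip_width: 0.0528
grip_force: 43.4
```

Request:
play_rows --pt "0 0 3 0" --pt "0 0 3 0" --pt "0 0 1 0" --pt "0 0 0 0" --pt "0 0 0 0"

```text
t: 35.55
tcp_pos: [0.5894, 0.1036, 0.0594]
tool_rot: [-0.003, 0.637, 0.771, -0.003]
force: [0.5, -0.3, -0.7]
grip_width: 0.0527
grip_force: 43.4
```

Request:
play_rows --pt "0 0 2 0" --pt "0 0 1 0" --pt "0 0 0.7 0" --pt "0 0 0 0"

```text
t: 36.05
tcp_pos: [0.5893, 0.1036, 0.0561]
tool_rot: [-0.003, 0.637, 0.771, -0.003]
force: [-2.1, -0.1, 3.7]
grip_width: 0.0532
grip_force: 44.0
```

Request:
play_rows --pt "0 0 0 0" --pt "0 0 0 0" --pt "0 0 0 0" --gripper 0.73

```text
t: 36.42
tcp_pos: [0.5894, 0.1037, 0.0556]
tool_rot: [-0.003, 0.637, 0.771, -0.003]
force: [0.2, 0.6, -0.4]
grip_width: 0.0625
grip_force: 0.0
```

Request:
play_rows --pt "0 0 -20 0" --pt "0 0 -40 0" --pt "0 0 -40 0" --pt "0 0 -40 0" --pt "0 0 0 0" --pt "0 0 0 0"

```text
t: 37.17
tcp_pos: [0.5901, 0.1035, 0.1952]
tool_rot: [-0.003, 0.637, 0.771, -0.003]
force: [-0.2, -0.1, -0.2]
grip_width: 0.0629
grip_force: 0.0
```

Run:
```python
from h import *
lookt('cover_a',.062); lookt('casting_a',.04); go(465,-206,200,81)
```

```text
cover_a 0.86 [320. 185.] [128.9  53.6]
   tote frame [ 38.9 -51.1] -89.5
casting_a 0.85 [244. 194.] [101.3  54.2]
   tote frame [-40.1 -68.9] 0.5
casting_a 0.77 [253. 144.] [82.5 47.3]
   tote frame [-31.  -13.9] -0.4
roll -70.1 then d 75.0 -325.3 -4.0  (j7 -0.12, t 37.4, tilt 0.61)
```

Request:
play_rows --pt "0 0 0 -10" --pt "0 0 0 -10" --pt "0 0 0 -10" --pt "0 0 0 -10" --pt "0 0 0 -10" --pt "0 0 0 -10" --pt "0 0 0 -10" --pt "9.4 -40.7 0 0" --gripper 1

```text
t: 38.38
tcp_pos: [0.5748, 0.0679, 0.1949]
tool_rot: [-0.005, 0.076, 0.997, 0.001]
force: [0.1, -1.9, 0.1]
grip_width: 0.085
grip_force: 0.0
```

Request:
play_rows --pt "9.4 -40.7 0 0" --pt "9.4 -40.7 0 0" --pt "9.4 -40.7 0 0" --pt "9.4 -40.7 0 0" --pt "9.4 -40.7 0 0" --pt "9.4 -40.7 0 0" --pt "9.4 -40.7 0 0" --pt "0 0 0 0"

```text
t: 39.38
tcp_pos: [0.4625, -0.2094, 0.1959]
tool_rot: [-0.005, 0.083, 0.997, -0.001]
force: [0.0, 1.3, 0.4]
grip_width: 0.0851
grip_force: 0.0
```

Run:
```python
from h import *
look('cover_a',.022)
go(465,-206,15.5,81)
```

```text
cover_a 0.97 [568. 247.] [609.4 142.4] [154.8  77.7] -78.7 [36. 36. 36.]
cover_a 0.7 [322. 178.] [ 467.  -205.3] [127.7  54.2] -9.2 [39. 38. 37.]
roll -0.2 then d -2.4 0.0 180.9  (j7 1.52, t 39.5, tilt 0.52)
```

Request:
play_rows --pt "-2 0 35 0" --pt "-2 0.5 40 0" --pt "0 0 40 0" --pt "0 0 40 0" --pt "0 0 18 0" --pt "0 0 8 0" --pt "0 0 0 0" --pt "0 0 0 0"

```text
t: 40.48
tcp_pos: [0.4677, -0.2059, 0.0166]
tool_rot: [-0.003, 0.08, 0.997, -0.001]
force: [-0.4, 0.9, 0.1]
grip_width: 0.0855
grip_force: 0.0
```

Request:
play_rows --pt "0 0 0 0" --pt "0 0 0 0" --pt "0 0 0 0" --pt "0 0 0 0" --pt "0 0 0 0" --gripper 0

```text
t: 41.1
tcp_pos: [0.4673, -0.2062, 0.0166]
tool_rot: [-0.004, 0.08, 0.997, -0.001]
force: [-1.4, 0.3, 6.6]
grip_width: 0.0528
grip_force: 41.5
```

Request:
play_rows --pt "0 0 -20 0" --pt "0 0 -40 0" --pt "0 0 -40 0" --pt "0 0 -40 0" --pt "0 0 -40 0" --pt "0 0 0 10" --pt "0 0 0 10" --pt "0 0 0 10"

```text
t: 42.1
tcp_pos: [0.4681, -0.206, 0.1961]
tool_rot: [-0.004, 0.338, 0.941, -0.002]
force: [0.6, -0.3, -1.0]
grip_width: 0.0529
grip_force: 43.1
```

Request:
play_rows --pt "0 0 0 10" --pt "0 0 0 10" --pt "0 0 0 10" --pt "0 0 0 10" --pt "0 0 0 0"

```text
t: 42.72
tcp_pos: [0.4683, -0.2057, 0.1959]
tool_rot: [-0.003, 0.637, 0.771, -0.003]
force: [0.4, -0.7, -1.6]
grip_width: 0.0526
grip_force: 43.1
```

Run:
```python
from h import *
s=arm.sense(); print(s['grip_width'])
go(*tote(-38,-52),195,10.6)
```

```text
0.05263613210472855
roll 0.3 then d 281.8 98.5 0.4  (j7 0.45, t 42.7, tilt 0.50)
```

Request:
play_rows --pt "40.3 14.1 0 0.3" --pt "40.3 14.1 0 0" --pt "40.3 14.1 0 0" --pt "40.3 14.1 0 0" --pt "40.3 14.1 0 0" --pt "40.3 14.1 0 0" --pt "40 14 0 0" --pt "0 0 0 0"

```text
t: 43.72
tcp_pos: [0.5135, 0.0934, 0.1954]
tool_rot: [-0.004, 0.635, 0.772, -0.002]
force: [-0.6, -0.9, -1.4]
grip_width: 0.0531
grip_force: 43.1
```

Run:
```python
from h import *
go(*tote(-38,-52),70,10.6)
```

```text
roll 0.5 then d -4.3 -0.1 125.4  (j7 -0.16, t 43.7, tilt 0.47)
```

Request:
play_rows --pt "-1 0 30 0.4" --pt "0 0 40 0" --pt "0 0 35 0" --pt "0 0 15 0" --pt "0 0 4 0" --pt "0 0 0 0"

```text
t: 44.48
tcp_pos: [0.5133, 0.0881, 0.0721]
tool_rot: [-0.003, 0.642, 0.767, -0.002]
force: [0.3, -0.3, -1.3]
grip_width: 0.0527
grip_force: 43.1
```

Run:
```python
from h import *
go(*tote(-38,-52),56.5,10.6)
```

```text
roll -0.4 then d 1.3 0.3 15.6  (j7 -0.24, t 44.5, tilt 0.42)
```

Request:
play_rows --pt "1 0 5 -0.4" --pt "0 0 4 0" --pt "0 0 3 0" --pt "0 0 2 0" --pt "0 0 1 0" --pt "0 0 0 0"

```text
t: 45.22
tcp_pos: [0.5124, 0.0891, 0.0568]
tool_rot: [-0.003, 0.639, 0.769, -0.003]
force: [-2.1, -1.0, 3.7]
grip_width: 0.0527
grip_force: 43.7
```

Request:
play_rows --pt "0 0 0 0" --pt "0 0 0 0" --pt "0 0 0 0" --gripper 0.73

```text
t: 45.6
tcp_pos: [0.5125, 0.0892, 0.0563]
tool_rot: [-0.003, 0.639, 0.769, -0.003]
force: [0.0, 0.1, -0.1]
grip_width: 0.0622
grip_force: 0.0
```

Request:
play_rows --pt "0 0 -20 0" --pt "0 0 -40 0" --pt "0 0 -40 0" --pt "0 0 -40 0" --pt "0 0 0 0" --pt "0 0 0 0"

```text
t: 46.35
tcp_pos: [0.5132, 0.089, 0.1959]
tool_rot: [-0.003, 0.639, 0.769, -0.003]
force: [-0.2, 0.6, 0.0]
grip_width: 0.0626
grip_force: 0.0
```

Run:
```python
from h import *
lookt('cover_a',.062); lookt('casting_a',.04); go(643,-92,195,93.3)
optics.grab_frame('top')
for q,z in(('canister',.072),('guide_a',.012)):
  for d in nets.cut_out('top',q):
    c,wh,a=rect('top',d['pixels'],z); print(q,round(d['score'],2),np.round(d['position']),c.round(1),np.round(wh,1),round(a,1))
```

```text
cover_a 0.82 [318. 183.] [129.5  54.3]
   tote frame [-39.2 -52.6] -90.4
cover_a 0.82 [401. 181.] [129.3  57.2]
   tote frame [ 36.9 -51.2] -89.2
casting_a 0.94 [365. 142.] [46.1 23. ]
   tote frame [  1.2 -13.7] -89.0
casting_a 0.74 [347. 197.] [52.4 24.3]
   tote frame [  1.4 -67.8] -89.5
roll -82.7 then d -119.3 -188.3 -1.0  (j7 -0.17, t 46.5, tilt 0.61)
canister 0.78 [443. 197.] [ 448.8 -334.6] [77.8 61.6] -64.7
guide_a 0.83 [354. 138.] [643.3 -92. ] [143.7  26.8] 2.9
```

Request:
play_rows --pt "0 0 0 -10" --pt "0 0 0 -10" --pt "0 0 0 -10" --pt "0 0 0 -10" --pt "0 0 0 -10" --pt "0 0 0 -10" --pt "0 0 0 -10" --pt "0 0 0 -10" --gripper 1

```text
t: 47.7
tcp_pos: [0.5135, 0.0891, 0.1961]
tool_rot: [-0.004, -0.008, 1.0, -0.0]
force: [0.2, -0.4, 1.0]
grip_width: 0.0853
grip_force: 0.0
```

Request:
play_rows --pt "0 0 0 -2.7" --pt "-24 -37.7 0 0" --pt "-24 -37.7 0 0" --pt "-24 -37.7 0 0" --pt "-24 -37.7 0 0" --pt "-24 -37.7 0 0" --pt "0 0 0 0" --pt "0 0 0 0" --gripper 0.7

```text
t: 48.7
tcp_pos: [0.6437, -0.0914, 0.1947]
tool_rot: [-0.005, -0.029, 1.0, 0.001]
force: [-0.2, 0.5, 0.7]
grip_width: 0.0595
grip_force: 0.0
```

Run:
```python
from h import *
look('guide_a',.012)
go(643,-92,10,93.2)
```

```text
guide_a 0.72 [318. 178.] [647.  -89.9] [138.5  25.9] 2.8 [150. 147. 138.]
guide_a 0.47 [547. 111.] [535.1 193.2] [377.6 242.2] -79.2 [81. 77. 76.]
roll 0.2 then d -0.9 -1.5 185.4  (j7 1.40, t 48.8, tilt 0.50)
```

Request:
play_rows --pt "-1.5 0.5 35 0" --pt "-1.5 0 40 0" --pt "0 0 40 0" --pt "0 0 40 0" --pt "0 0 20 0" --pt "0 0 7 0" --pt "0 0 0 0" --pt "0 0 0 0" --squeeze 25

```text
t: 49.8
tcp_pos: [0.6465, -0.0915, 0.0148]
tool_rot: [-0.003, -0.028, 1.0, -0.0]
force: [0.5, -0.1, 0.3]
grip_width: 0.0599
grip_force: 0.0
```

Request:
play_rows --pt "0 0 1 0" --pt "0 0 0 0" --pt "0 0 0 0" --pt "0 0 0 0" --pt "0 0 0 0" --pt "0 0 0 0" --gripper 0

```text
t: 50.55
tcp_pos: [0.6459, -0.0917, 0.0129]
tool_rot: [-0.004, -0.028, 1.0, -0.0]
force: [-2.1, -0.2, 5.3]
grip_width: 0.0255
grip_force: 25.3
```

Request:
play_rows --pt "0 0 -20 0" --pt "0 0 -40 0" --pt "0 0 -40 0" --pt "0 0 -40 0" --pt "0 0 -40 0" --pt "0 0 0 0"

```text
t: 51.3
tcp_pos: [0.6488, -0.0909, 0.1971]
tool_rot: [-0.001, -0.028, 1.0, -0.0]
force: [0.1, -0.4, -1.0]
grip_width: 0.0251
grip_force: 24.7
```

Run:
```python
from h import *
s=arm.sense(); print(s['grip_width'])
go(*tote(0,-52),190,100.6)
```

```text
0.025057792789751857
roll -7.3 then d 62.1 202.2 7.1  (j7 1.40, t 51.3, tilt 0.08)
```

Request:
play_rows --pt "0 0 0 -7.3" --pt "12.4 40.4 0 0" --pt "12.4 40.4 0 0" --pt "12.4 40.4 0 0" --pt "12.4 40.4 0 0" --pt "12.4 40.4 0 0" --pt "0 0 0 0" --pt "0 0 0 0"

```text
t: 52.3
tcp_pos: [0.5491, 0.0951, 0.1929]
tool_rot: [-0.004, -0.092, 0.996, -0.0]
force: [-0.8, 0.2, -1.2]
grip_width: 0.0254
grip_force: 24.7
```

Run:
```python
from h import *
go(*tote(0,-52),80,100.6)
```

```text
roll -0.0 then d -2.7 1.0 112.9  (j7 1.18, t 52.3, tilt 0.51)
```

Request:
play_rows --pt "-2 1 30 0" --pt "0 0 35 0" --pt "0 0 30 0" --pt "0 0 15 0" --pt "0 0 0 0" --pt "0 0 0 0"

```text
t: 53.05
tcp_pos: [0.5507, 0.097, 0.084]
tool_rot: [-0.003, -0.092, 0.996, 0.0]
force: [-0.2, -0.4, -0.1]
grip_width: 0.025
grip_force: 24.7
```

Request:
play_rows --pt "0 0 3 0" --pt "0 0 2 0" --pt "0 0 1 0" --pt "0 0 0 0" --pt "0 0 0 0"

```text
t: 53.68
tcp_pos: [0.5499, 0.0971, 0.0771]
tool_rot: [-0.004, -0.092, 0.996, 0.0]
force: [0.3, -0.5, -0.2]
grip_width: 0.0251
grip_force: 24.7
```

Request:
play_rows --pt "0 0 1.5 0" --pt "0 0 0.8 0" --pt "0 0 0 0" --pt "0 0 0 0"

```text
t: 54.18
tcp_pos: [0.5499, 0.097, 0.0749]
tool_rot: [-0.004, -0.092, 0.996, 0.0]
force: [-0.9, -0.6, 3.3]
grip_width: 0.0251
grip_force: 25.1
```

Request:
play_rows --pt "0 0 0 0" --pt "0 0 0 0" --pt "0 0 0 0" --gripper 0.45

```text
t: 54.55
tcp_pos: [0.5499, 0.097, 0.0746]
tool_rot: [-0.004, -0.092, 0.996, 0.0]
force: [0.1, 0.5, -0.3]
grip_width: 0.0386
grip_force: 0.0
```

Request:
play_rows --pt "0 0 -20 0" --pt "0 0 -40 0" --pt "0 0 -40 0" --pt "0 0 -30 0" --pt "0 0 0 0" --pt "0 0 0 0"

```text
t: 55.3
tcp_pos: [0.5506, 0.0967, 0.204]
tool_rot: [-0.005, -0.092, 0.996, 0.0]
force: [-0.3, 0.3, -0.4]
grip_width: 0.0382
grip_force: 0.0
```

Run:
```python
from h import *
lookt('guide_a',.074); lookt('cover_a',.062)
optics.grab_frame('top')
for q,z in(('canister',.072),('guide_a',.012)):
  for d in nets.cut_out('top',q):
    c,wh,a=rect('top',d['pixels'],z); print(q,round(d['score'],2),np.round(d['position']),c.round(1),np.round(wh,1),round(a,1))
go(450,-335,230,100.6)
```

```text
guide_a 0.73 [315. 183.] [139.7  26.7]
   tote frame [  1.6 -52. ] 0.0
cover_a 0.94 [332. 222.] [56.7 51.3]
   tote frame [ 35.4 -12.6] 0.8
cover_a 0.91 [297. 144.] [53.3 53.3]
   tote frame [-39.8 -91.8] -0.5
canister 0.68 [444. 199.] [ 452.7 -334.1] [72.5 61.3] 88.9
roll -0.0 then d 178.8 -406.1 -24.7  (j7 1.18, t 55.6, tilt 0.54)
```

Request:
play_rows --pt "17.9 -40.6 -2.5 0" --pt "17.9 -40.6 -2.5 0" --pt "17.9 -40.6 -2.5 0" --pt "17.9 -40.6 -2.5 0" --pt "17.9 -40.6 -2.5 0" --pt "17.9 -40.6 -2.5 0" --pt "17.9 -40.6 -2.5 0" --pt "17.9 -40.6 -2.5 0" --gripper 1

```text
t: 56.65
tcp_pos: [0.4694, -0.2499, 0.2255]
tool_rot: [-0.004, -0.092, 0.996, 0.0]
force: [0.9, 0.6, 0.5]
grip_width: 0.0854
grip_force: 0.0
```

Request:
play_rows --pt "17.9 -40.6 -2.5 0" --pt "17.9 -40.6 -2.5 0" --pt "0 0 0 0" --pt "0 0 0 0"

```text
t: 57.15
tcp_pos: [0.4497, -0.3341, 0.2305]
tool_rot: [-0.004, -0.092, 0.996, 0.001]
force: [0.3, 0.2, 0.1]
grip_width: 0.0854
grip_force: 0.0
```

Run:
```python
from h import *
s=arm.sense(); print(s['tcp_pos']); im=optics.grab_frame('wrist'); np.save('s4.npy',np.r_[s['tcp_pos'],s['tool_rot']])
ds=nets.cut_out('wrist','canister'); o=im.copy()
for d in ds:
    print(round(d['score'],2),np.round(d['position']))
    c=cv2.findContours(d['pixels'].astype(np.uint8),0,1)[0]; cv2.drawContours(o,c,-1,(255,0,0),1)
print([ (p['score'],p['position'],onplane('wrist',p['position'],0,s)*1000) for p in nets.pinpoint('wrist','canister')])
cv2.imwrite('pics/w4.png',cv2.resize(o[80:280,200:440],(720,600))[...,::-1])
```

```text
[ 0.44970634 -0.33411919  0.23045521]
0.69 [310. 188.]
0.67 [555. 311.]
0.52 [568. 271.]
[(0.59, [310.1, 172.5], array([[ 454.25718197, -342.43399987]]))]
```

View pics/w4.png

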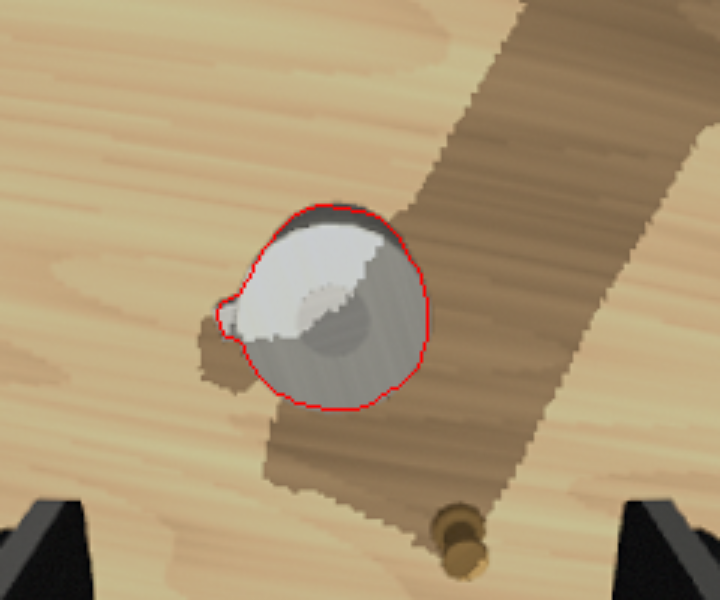

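The contour is on the canister: top centre near pixel (311,186) and lug tip near (273,186), so the lug points to about world -y.

Run:
```python
from h import *
v=np.load('s4.npy'); s=dict(tcp_pos=v[:3],tool_rot=v[3:])
# fit circle to cap disc edge on z=.072 (crop px)
e=np.array([[237,320],[428,317],[335,410],[270,245],[390,245],[290,398],[400,385]])/3+[200,80]
w=onplane('wrist',e,.072,s)*1000
sol=np.linalg.lstsq(np.c_[2*w,np.ones(len(w))],(w**2).sum(1),rcond=None)[0]; print('cap c',sol[:2],'r',np.sqrt(sol[2]+sol[0]**2+sol[1]**2))
l=onplane('wrist',[[200+218/3,80+318/3]],.021,s)*1000; d=l[0]-sol[:2]; print('lug',l,np.hypot(*d),np.degrees(np.arctan2(d[1],d[0])))
go(*sol[:2],60,np.degrees(np.arctan2(d[1],d[0])))
```

```text
cap c [ 453.39347631 -340.40063308] r 31.299177835627805
lug [[ 473.43867565 -382.58706805]] 46.706587464452376 -64.58492131345466
roll -14.7 then d -1.2 -8.3 170.8  (j7 2.03, t 57.3, tilt 0.47)
```

Request:
play_rows --pt "0 0 0 -7.5" --pt "0 0 0 -7.2" --pt "-1.2 -8.3 30 0" --pt "0 0 40 0" --pt "0 0 40 0" --pt "0 0 35 0" --pt "0 0 25 0" --pt "0 0 10 0" --squeeze 70

```text
t: 58.3
tcp_pos: [0.4526, -0.3406, 0.0495]
tool_rot: [-0.005, -0.219, 0.976, 0.002]
force: [0.3, -0.4, 0.0]
grip_width: 0.0855
grip_force: 0.0
```

Request:
play_rows --pt "0 0 0 0" --pt "0 0 0 0" --pt "0 0 0 0" --pt "0 0 0 0" --pt "0 0 0 0" --gripper 0

```text
t: 58.92
tcp_pos: [0.4533, -0.3415, 0.0517]
tool_rot: [-0.004, -0.219, 0.976, 0.0]
force: [-0.2, 4.1, 7.4]
grip_width: 0.0626
grip_force: 78.6
```

Request:
play_rows --pt "0 0 -15 0" --pt "0 0 -30 0" --pt "0 0 -40 0" --pt "0 0 -40 0" --pt "0 0 -30 0" --pt "0 0 0 10" --pt "0 0 0 10" --pt "0 0 0 10"

```text
t: 59.92
tcp_pos: [0.4533, -0.342, 0.2061]
tool_rot: [-0.004, 0.044, 0.999, -0.0]
force: [-0.5, -0.8, -6.7]
grip_width: 0.063
grip_force: 78.7
```

Request:
play_rows --pt "0 0 0 10" --pt "0 0 0 10" --pt "0 0 0 10" --pt "0 0 0 10" --pt "0 0 0 10" --pt "0 0 0 10" --pt "0 0 0 10" --pt "0 0 0 0"

```text
t: 60.92
tcp_pos: [0.4537, -0.3417, 0.206]
tool_rot: [-0.003, 0.606, 0.795, -0.003]
force: [-0.2, 0.4, -5.9]
grip_width: 0.0631
grip_force: 78.7
```

Run:
```python
from h import *
s=arm.sense(); print(s['grip_width'],s['joint_positions'][6])
go(*tote(0,84.5),200,10.6)
```

```text
0.06309583976527977 0.7400277168965324
roll 4.7 then d 549.3 175.8 5.2  (j7 0.74, t 60.9, tilt 0.50)
```

Request:
play_rows --pt "0 0 0 4.7" --pt "42.3 13.5 0 0" --pt "42.3 13.5 0 0" --pt "42.3 13.5 0 0" --pt "42.3 13.5 0 0" --pt "42.3 13.5 0 0" --pt "42.3 13.5 0 0" --pt "42.3 13.5 0 0"

```text
t: 61.92
tcp_pos: [0.4927, -0.0321, 0.2057]
tool_rot: [-0.003, 0.637, 0.771, -0.003]
force: [1.4, -0.3, -4.9]
grip_width: 0.0632
grip_force: 78.7
```

Request:
play_rows --pt "42.3 13.5 0 0" --pt "42.3 13.5 0 0" --pt "42.3 13.5 0 0" --pt "42.3 13.5 0 0" --pt "42.3 13.5 0 0" --pt "42 13.5 0 0" --pt "0 0 0 0" --pt "0 0 0 0"

```text
t: 62.92
tcp_pos: [0.5257, 0.23, 0.2047]
tool_rot: [-0.003, 0.638, 0.77, -0.003]
force: [-0.6, -1.5, -6.9]
grip_width: 0.0631
grip_force: 79.0
```

Run:
```python
from h import *
s=arm.sense(); go(*tote(0,84.5),80,10.6)
im=optics.grab_frame('wrist'); cv2.imwrite('pics/w5.png',im[...,::-1]); np.save('s5.npy',np.r_[s['tcp_pos'],s['tool_rot']])
```

```text
roll 0.1 then d 0.6 1.0 124.7  (j7 -0.44, t 62.9, tilt 0.53)
```

View pics/w5.png

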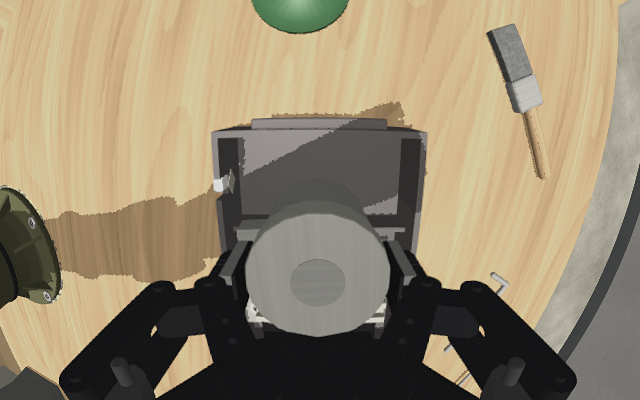

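The canister is held upright, the notch is at (222,183) and the +y rim corners are at (212,133) and (427,132). I'll check the tote pose with these.

Run:
```python
from h import *
v=np.load('s5.npy'); s=dict(tcp_pos=v[:3],tool_rot=v[3:])
for p,z in(([212,133],.075),([427,132],.075),([219,183],.065)):
    w=onplane('wrist',[p],z,s)[0]*1000; print(w.round(1)); intote(w,0)
```

```text
[422.6 263.3]
   tote frame [-95.  135.6] -10.6
[610. 300.]
   tote frame [ 95.8 137.2] -10.6
[431.8 215.8]
   tote frame [-94.7  87.2] -10.6
```

Agrees within 2 mm. Lowering: foot contact should come at TCP z ≈ 57.5.

Request:
play_rows --pt "0 0 30 0" --pt "0 0 40 0" --pt "0 0 40 0" --pt "0 0 20 0" --pt "0 0 6 0" --pt "0 0 0 0" --pt "0 0 0 0"

```text
t: 63.85
tcp_pos: [0.5255, 0.2306, 0.0701]
tool_rot: [-0.003, 0.639, 0.769, -0.002]
force: [-0.1, 0.0, -5.5]
grip_width: 0.0632
grip_force: 79.0
```

Request:
play_rows --pt "0 0 4 0" --pt "0 0 3 0" --pt "0 0 1 0" --pt "0 0 0 0" --pt "0 0 0 0"

```text
t: 64.47
tcp_pos: [0.5247, 0.2306, 0.0609]
tool_rot: [-0.003, 0.639, 0.769, -0.003]
force: [0.1, 0.4, -5.5]
grip_width: 0.0631
grip_force: 79.0
```

Request:
play_rows --pt "0 0 2 0" --pt "0 0 1 0" --pt "0 0 0.7 0" --pt "0 0 0 0"

```text
t: 64.97
tcp_pos: [0.5246, 0.2304, 0.058]
tool_rot: [-0.003, 0.639, 0.769, -0.003]
force: [-2.1, -2.0, 4.7]
grip_width: 0.063
grip_force: 80.6
```

Request:
play_rows --pt "0 0 0 0" --pt "0 0 0 0" --pt "0 0 0 0" --pt "0 0 0 0" --gripper 0.95

```text
t: 65.47
tcp_pos: [0.5247, 0.2306, 0.0572]
tool_rot: [-0.003, 0.639, 0.769, -0.003]
force: [1.0, -0.4, 0.7]
grip_width: 0.0809
grip_force: 0.0
```

Request:
play_rows --pt "0 0 -15 0" --pt "0 0 -30 0" --pt "0 0 -40 0" --pt "0 0 -40 0" --pt "0 0 -40 0" --pt "0 0 -40 0" --pt "0 0 0 0" --pt "0 0 0 0"

```text
t: 66.47
tcp_pos: [0.526, 0.2304, 0.2624]
tool_rot: [-0.003, 0.639, 0.769, -0.003]
force: [-0.1, 0.3, 0.8]
grip_width: 0.0815
grip_force: 0.0
```

Run:
```python
from h import *
s=arm.sense(); im=optics.grab_frame('wrist'); np.save('s6.npy',np.r_[s['tcp_pos'],s['tool_rot']]); print(s['tcp_pos'],s['t'])
cv2.imwrite('pics/w6.png',cv2.resize(im[100:300,190:450],(780,600))[...,::-1])
```

```text
[0.52603617 0.23040728 0.2624061 ] 66.475
```

View pics/w6.png

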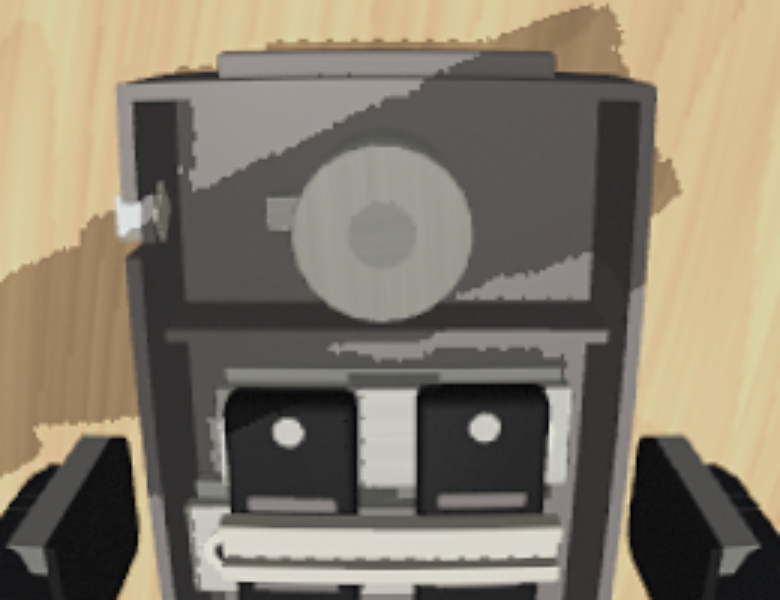

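Everything is in place. The cap centre is at crop (382,233) and the lug tip at (267,214), facing the notch. I'll check the angle.

Run:
```python
from h import *
v=np.load('s6.npy'); s=dict(tcp_pos=v[:3],tool_rot=v[3:])
f=lambda p,z: R.from_euler('z',-A,degrees=True).apply(np.r_[onplane('wrist',[np.array(p)/3+[190,100]],z,s)[0]*1000-C,0])[:2]
c=f([382,233],.078); l=f([267,214],.027); n=f([130,217],.075); m=np.array([-93,84.5])
print('cap',c,'lug',l,np.hypot(*(l-c)),'notch',n)
a=lambda d:np.degrees(np.arctan2(d[1],d[0]))
print('lug dir',a(l-c)%360,'to mark',a(m-c)%360,a(n-c)%360)
lookt('guide_a',.074); lookt('cover_a',.062); 
optics.grab_frame('top'); 
for d in nets.cut_out('top','lens'): print('lens',rect('top',d['pixels'],.01)[0])
print(arm.sense()['t'])
```

```text
cap [-1.15741147 82.5915707 ] lug [-48.71120779  79.17853015] 47.67611971238212 notch [-93.01914055  88.3560407 ]
lug dir 184.10520479578523 to mark 178.8096022499599 176.40930662425015
guide_a 0.58 [319. 281.] [140.1  33.1]
   tote frame [  1.2 -48.9] 0.2
guide_a 0.25 [314. 178.] [68.2 65.6]
   tote frame [-2.1 82.6] -55.5
cover_a 0.77 [350. 261.] [60.1 53.6]
   tote frame [ 38.8 -10.5] -89.2
cover_a 0.59 [285. 262.] [56.7 54.6]
   tote frame [-38.1 -10.9] -90.5
66.825
```

The lug is about 6° off the mark, so I'll regrasp and turn it.

Request:
play_rows --pt "0 0 35 0" --pt "0 0 40 0" --pt "0 0 40 0" --pt "0 0 40 0" --pt "0 0 30 0" --pt "0 0 17 0" --pt "0 0 0 0" --pt "0 0 0 0"

```text
t: 67.82
tcp_pos: [0.5254, 0.231, 0.0612]
tool_rot: [-0.003, 0.639, 0.769, -0.002]
force: [0.0, -0.1, 0.3]
grip_width: 0.0813
grip_force: 0.0
```

Request:
play_rows --pt "0 0 0 0" --pt "0 0 0 0" --pt "0 0 0 0" --pt "0 0 0 0" --pt "0 0 -3 0" --pt "0 0 0 3" --pt "0 0 0 3" --pt "0 0 0 0" --gripper 0

```text
t: 68.82
tcp_pos: [0.5244, 0.2304, 0.063]
tool_rot: [-0.003, 0.678, 0.735, -0.003]
force: [1.1, -0.7, -6.6]
grip_width: 0.0625
grip_force: 77.6
```

Request:
play_rows --pt "0 0 1 0" --pt "0 0 1 0" --pt "0 0 0.5 0" --pt "0 0 0.5 0" --pt "0 0 0 0"

```text
t: 69.45
tcp_pos: [0.5246, 0.2304, 0.0619]
tool_rot: [-0.003, 0.678, 0.735, -0.003]
force: [-4.7, -2.3, 13.9]
grip_width: 0.0627
grip_force: 79.4
```

Request:
play_rows --pt "0 0 -0.5 0" --pt "0 0 0 0" --pt "0 0 0 0" --pt "0 0 0 0" --pt "0 0 0 0" --gripper 0.95

```text
t: 70.08
tcp_pos: [0.5247, 0.2306, 0.0606]
tool_rot: [-0.003, 0.678, 0.735, -0.003]
force: [-0.5, 1.0, 0.1]
grip_width: 0.0811
grip_force: 0.0
```

Request:
play_rows --pt "0 0 -15 0" --pt "0 0 -30 0" --pt "0 0 -40 0" --pt "0 0 -40 0" --pt "0 0 -40 0" --pt "0 0 -40 0" --pt "0 0 0 0" --pt "0 0 0 0"

```text
t: 71.08
tcp_pos: [0.526, 0.2304, 0.2659]
tool_rot: [-0.003, 0.678, 0.735, -0.003]
force: [0.6, -0.5, 0.2]
grip_width: 0.0812
grip_force: 0.0
```

Run:
```python
from h import *
s=arm.sense(); im=optics.grab_frame('wrist'); np.save('s7.npy',np.r_[s['tcp_pos'],s['tool_rot']]); print(s['tcp_pos'],s['t'])
cv2.imwrite('pics/w7.png',cv2.resize(im[100:300,190:450],(780,600))[...,::-1])
```

```text
[0.52602794 0.23041299 0.26589994] 71.075
```

View pics/w7.png

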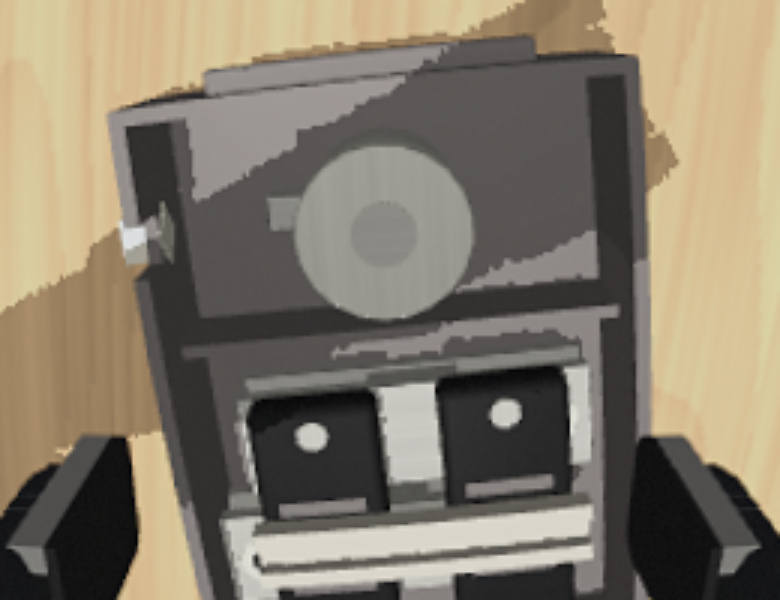

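The lug tip is at crop (270,213), the cap centre at (384,232) and the notch near (140,235).

Run:
```python
from h import *
v=np.load('s7.npy'); s=dict(tcp_pos=v[:3],tool_rot=v[3:])
f=lambda p,z: R.from_euler('z',-A,degrees=True).apply(np.r_[onplane('wrist',[np.array(p)/3+[190,100]],z,s)[0]*1000-C,0])[:2]
c=f([384,232],.078); l=f([270,213],.027); m=np.array([-93,84.5])
a=lambda d:np.degrees(np.arctan2(d[1],d[0]))%360
print('cap',c,'lug',l,np.hypot(*(l-c)),'lug dir',a(l-c),'to mark',a(m-c))
```

```text
cap [-0.64692279 82.10636657] lug [-48.18859434  83.74425508] 47.56987716405126 lug dir 178.02684688200463 to mark 178.5153240086682
```

Request:
play_rows --pt "0 -40 -10 0" --pt "0 -40 -10 0" --pt "0 -40 0 0" --pt "0 -20 0 0" --pt "0 0 0 0" --pt "0 0 0 0" --pt "0 0 0 0" --pt "0 0 0 0"

```text
t: 72.12
tcp_pos: [0.3875, 0.2195, 0.2865]
tool_rot: [-0.003, 0.679, 0.734, -0.003]
force: [-0.2, 1.0, -0.0]
grip_width: 0.0809
grip_force: 0.0
```

Run:
```python
from h import *
im=optics.grab_frame('top'); print(arm.sense()['tcp_pos'])
for d in nets.cut_out('top','lens'): print('lens',d['score'],rect('top',d['pixels'],.01)[:2])
cv2.imwrite('pics/f.png',cv2.resize(im[100:260,140:380],(720,480))[...,::-1])
```

```text
[0.38735976 0.21946549 0.28655417]
lens 0.83 (array([494.95516968, 405.55252075]), (81.16498565673828, 37.219154357910156))
```

View pics/f.png

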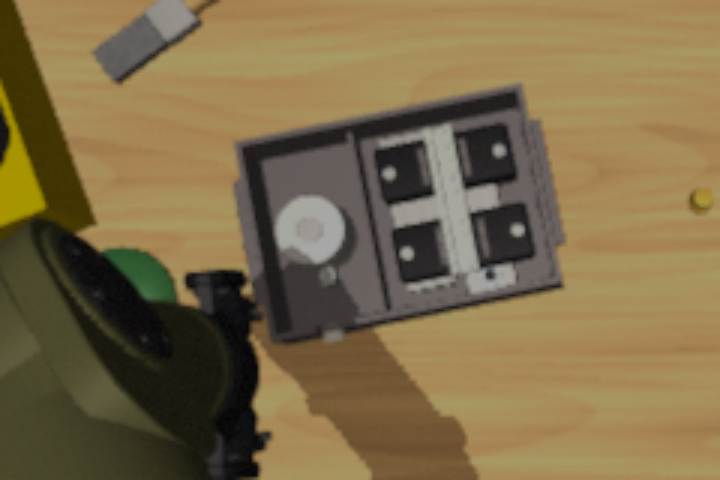

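The final view shows the packed tote. The guide lies on both covers, the covers on both castings, and the canister's lug faces the notch to within about 0.5°. The lens is partly hidden by the arm, but the arm never went near it.

```bash
python3 -c "
from bench import arm
print(arm.job_done())"
```

```text
the job is handed in; nothing more can be done
None
```

I packed the tote and handed in the job at about 72 s: both castings, both covers and the one guide I could find are stacked in the large bay, and the canister stands with its lug facing the notch. I first set casting A down too near the wall, and the gripper's knuckle pressed the tote rim at about 94 N on the wrist, which may break the 40 N body-press limit. The lens was half hidden in the final picture, but the arm never went near it.

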